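# Run a stone cast round the shuttle track into the scanner dock

## Robot

A 7-joint arm with a two-finger parallel gripper is mounted at the origin on a cart in front of the work surface, level with it; the furniture and walls round the work are solid. World frame = base frame: x ahead of the robot, y to its left, z up, the work surface at z = 0. Lengths are in m, angles in rad, forces in N, time in s.
With the tool pointing down it reaches from about 0.4 to 0.85 m from the base axis. Payload 10.4 kg.
Tool frame: the origin (TCP) lies between the finger pads; the fingertips stand ahead of it and the grasp point (between the pads) lies 5 mm behind it (manip.tip_extent is the z of the fingertips in the tool frame, in m); z points along the fingers, y is the line along which they close (so a half turn about z gives the same grasp; the last joint's range is limited). The gripper opens to 85 mm and grips with 20 to 120 N. Pads are 22 mm wide; open, the fingers measure 114 mm over their backs; the gripper's body (76 mm by 85 mm) begins 54 mm behind the grasp point. The pads swing forward as they close: fully open they stand 13 mm farther back than shut.
Start: joints at [-1.288, 0.332, -0.065, 1.46, 0.022, 1.35, -0.088], TCP at [0.188, 0.596, 0.245] pointing down, gripper open.
Joint ranges: [-2.6, 2.6], [-0.5, 2.12], [-1.47, 1.34], [0.16, 2.42], [-1.27, 4.41], [0.06, 2.06], [-2.6, 2.6]. Speed limits (rad/s): [2.22, 2.22, 2.79, 2.79, 3.14, 3.14, 3.14].

## Interface

Orientations are given as a unit quaternion [x, y, z, w].
In Python, from workcell import status, viewer, manip gives the robot as it stands.
- The arm moves only by the tool play_rows, never from a script. Its argument "plan" is one flat list of numbers, 7 for each row, row after row: the turn, a rotation vector about the tool's x, y, z in degrees, then the shift along the tool's x, y, z in m, then the opening, from 0 (shut) to 1 (fully open). In form: [ax, ay, az, dx, dy, dz, grip, ax, ay, az, dx, dy, dz, grip, ...]. A call has 1 to 20 rows; each row is the pose to reach, as a shift and turn from the pose commanded when the call began, along the tool's axes at that moment; what a row does not reach only later rows make up. A row lasts 1/8 s, in which the tool goes at most 62.5 mm and 10.7 degrees, less where a joint would pass 70% of its speed; a pose out of reach is approached as far as the arm can. A call with a gripper value outside its range is refused whole. The fingers move at their own pace and stop on an object; "squeeze" is the grip in N (left out, the last holds). Time passes only in rows, so rows that repeat a pose let the fingers close. It gives the time, the measured TCP pose, the force, the opening and the grip force at its end, in the units of the state.
- status.get_obs(): the state, without advancing time (a new reading comes with each control period).
- viewer.camera(name): name is "scene" or "top"; returns the picture (384x512x3 uint8, red, green, blue); there is no depth.
- viewer.camera_model(name): a dict with "fx", "fy", "cx", "cy" (pixels), "R" (3x3) and "t" (3): a world point X has camera coordinates R X + t. Camera axes: x right, y down, z forward; pixel columns grow to the right and rows downward; lengths in m; the calibration is good to about 2 mm. A picture is of the moment at which its call begins. camera_model takes no time and is no camera call.
- manip.hand_in(): hands the job in; it is judged then, once.
The state is a dict: "clock": time; "joint_pos": joint angles; "joint_velocities": joint speeds; "tau": joint torques, N m; "position": TCP position; "ee_rot": TCP orientation; "ft_force": force on the tool from outside, world axes, zero at the start; "torque": the same for the moment, N m; "grip_width": opening from 0.0 (shut) to 1.0 (fully open); "grasp_force": force on a finger pad.
Only numpy, scipy, OpenCV 4.12 (cv2) and the standard library are available. Lean on these libraries where they do the work, as an engineer would, in place of code of your own. Each camera call takes 0.05 s, during which the arm holds its last target. There are 200 camera calls.

## Task

Load the model scanner: set the green stone cast down gently and flat inside the rim of the blue carrier, where the carrier stands. Then slide the carrier by its steel post, keeping it down in the track, along and round the bend with a light touch (never more than 12 N against the rails; the bend can be adjusted and is not exactly where the drawing has it, so feel your way) until it is fully home against the stop in front of the scanner, without ramming it, and the sprung roller catch has closed behind it. Leave the white cast where it is.

Things in the scene. Friction and masses are not known exactly. Their poses are not given: they have to be found in the camera images.
- track: Guide rails, fixed, 8 mm wide, tops at z = 22 mm. Origin on the worktop under the loading place; z up, x along the entry leg, y to its left. Centre line of the 32 mm slot: straight from x = -30 to 95 mm at y = 0, a quarter bend to the left (steel, see bend_pivot), then the straight dock leg at x = 180 mm towards +y, mouth flared from y = 98 to 126 mm. Entry and dock legs are true.
- bend_pivot (a point): Where the bend begins and pivots: x = 95, y = 0 of track. Nominal bend: radius 85 mm about x = 95, y = 85 mm of track, ending at x = 180, y = 85 mm. It is clamped through slots anywhere within 0.11 rad either way about this pivot, so its exit may stand up to 9 mm to either side (and 9 mm nearer to or further from the dock leg). This setting is not measured.
- bed: Grey bed under the rails, fixed, origin and axes as track; top at z = 10 mm. Carries the stop, the roller catch (34 mm tall, x = 90 to 150, y = 134 to 169 mm) and a scanner head on a mast beyond the stop (0.18 m tall, x = 125 to 235, y = 255 to 330 mm). Right of it a pin drill, 0.35 m tall, fills x = 0.48 to 0.66, y = -0.23 to 0.0 m of the world: pass in front of it.
- stop (a point): Middle of the rubber face of the stop at the end of the dock leg, 44 mm wide, facing -y of track; x = 180, y = 238 mm of track, 27 mm above the worktop. The front edge of the carrier's plate (108 mm ahead of its post) comes to rest on it.
- carrier: Blue carrier, 0.3 to 0.5 kg, loose in the slot, slippery. Origin on its underside under the post; x forward. Two round shoes, 30 mm diameter, one under the post, one 66 mm ahead (1 mm side play), both follow the slot: in the bend it points up to 0.4 rad further round than the post's path. Plate 76 mm wide, x = 24 to 108 mm, 1 mm above the rails; a narrow tail reaches back to x = -18 mm.
- post (a point): Top of the carrier's steel post, on its axis, 61 mm above the carrier's underside (71 mm above the worktop). The post is round, 18 mm diameter, smooth, free for 42 mm above the plate. Gripped lightly (about 10 N) across the track the carrier can turn about it; a hard grip that does not turn with the carrier presses the shoes on the rails.
- nest (a point): Middle of the carrier's loading area (black mat), 66 mm ahead of the post, on the plate's top, 19 mm above the carrier's underside; axes as carrier. The rim round it is 5 mm high, inside 74 mm along x and 64 mm along y: the cast goes in with its front-to-heel axis (own x) along the nest's y, either way round.
- home (a point): Where the carrier's origin lies when it is home: x = 180, y = 130, z = 10 mm of track; axes as track. The carrier then points along +y of track with its plate on the stop.
- catch (a joint): Roller of the sprung catch, metres pressed in, 0 fully out. At the inner side of the dock leg: the passing plate presses it in 3 to 6 mm against 3 to 5 N, then in the last few mm it drops in behind the plate's rear corner (below 2.5 mm) and holds the carrier on the stop.
- cast_green: Green stone cast of a dental arch, horseshoe-shaped, 57 mm front to heel (own x, heel at +x), 69 mm across (own y), 31 mm high, 0.12 kg, loose. Origin at the centre of its underside. Grip it front to heel, near half height.
- cast_white: White plaster cast of the same kind, 60 x 72 x 28 mm, loose. Not to be disturbed.

How it is judged:
On the way:
1. the green cast lies flat inside the carrier's rim, released, with the carrier still at the loading end (z of cast_green in the frame of nest between -0.003 and 0.003 m and x of cast_green in the frame of nest between -0.008 and 0.008 m and y of cast_green in the frame of nest between -0.008 and 0.008 m and angle between cast_green's own z axis and vertical below 0.08 rad and contact force between the fingers and cast_green below 0.1 N and x of carrier in the frame of track below 0.05 m), for 0.2 s.
At the end, for the whole second after the job is handed in: The green cast lies flat inside the carrier's rim (within 8 mm of its centre); the carrier is level, at rest, less than 2 mm short of home against the stop, with the roller catch dropped in behind it (pressed in less than 2.8 mm) (z of cast_green in the frame of nest between -0.003 and 0.003 m and x of cast_green in the frame of nest between -0.008 and 0.008 m and y of cast_green in the frame of nest between -0.008 and 0.008 m and angle between cast_green's own z axis and vertical below 0.08 rad and y of carrier in the frame of home above -0.002 m and horizontal distance between carrier and home below 0.004 m and value of joint catch below 0.0028 m and linear speed of carrier below 0.01 m/s and angle between carrier's own z axis and vertical below 0.05 rad); the robot touches nothing.
It fails at once if the carrier is forced against the guide rails with more than 12 N (contact force between carrier and track above 12 N).
It fails at once if the carrier is rammed into the stop or pressed down on the bed with more than 45 N (contact force between carrier and bed above 45 N).
It fails at once if the carrier is lifted out of its guide (6 mm) or tipped (z of carrier in the frame of track above 0.016 m or angle between carrier's own z axis and vertical above 0.12 rad).
It fails at once if the cast is banged down on the carrier with more than 40 N (contact force between cast_green and carrier above 40 N).
It fails at once if the white cast is moved by 15 mm (distance of cast_white from where it was at the start of the episode above 0.015 m).
It also fails if it takes over 72 s, if anything falls off the work surface, if the arm or the gripper's body presses on something with over 40 N, if the wrist force passes 120 N, or if a joint passes its speed limit or range.

## Working session

There is one attempt and no reset: what is moved stays moved. The work goes in short steps, Python scripts to look and compute and a tool call to move; the robot and the scene stay as the last step left them, time stands still between calls to the robot, and variables do not carry over. Pictures are saved under pics/ and viewed, at most 10 in all, crops included, and the job is handed in when it is done.

Besides the shell and the picture viewer there is one more tool, called as a command line: name --argument value ..., lists and objects as JSON in quotes. play_rows: Moves the arm, as the interface text tells. Its arguments: {"type":"object","properties":{"plan":{"type":"array","items":{"type":"number"}},"squeeze":{"type":"number"}},"required":["plan"]}

```bash
mkdir -p pics; ls
python3 - <<'E'
from workcell import status, viewer, manip
import cv2,numpy as np
o=status.get_obs(); print({k:np.round(v,3) for k,v in o.items()}, manip.tip_extent)
for n in ("scene","top"):
    im=viewer.camera(n); cv2.imwrite(f"pics/{n}0.png",im[:,:,::-1]); np.save(f"pics/{n}0.npy",im)
    m=viewer.camera_model(n); print(n,m, -np.array(m['R']).T@m['t'])
a=[cv2.imread(f"pics/{n}0.png") for n in("scene","top")]
E
```

```text
pics
{'clock': np.float64(0.0), 'joint_pos': array([-1.288,  0.333, -0.065,  1.461,  0.022,  1.35 , -0.088]), 'joint_velocities': array([ 0.002, -0.   ,  0.   , -0.001,  0.001, -0.001,  0.   ]), 'tau': array([-1.0000e-03, -6.2545e+01,  4.9000e-02, -3.9161e+01,  1.6000e-02,
        1.0000e-02, -0.0000e+00]), 'position': array([0.188, 0.596, 0.244]), 'ee_rot': array([ 0.152,  0.988, -0.001, -0.   ]), 'ft_force': array([ 0.033, -0.24 , -0.197]), 'torque': array([-0.005,  0.055,  0.075]), 'grasp_force': np.float64(0.0), 'grip_width': np.float64(0.997)} 0.014
scene {'fx': 484.03033776480163, 'fy': 484.03033776480163, 'cx': 254.8223532844751, 'cy': 177.99546616166535, 'R': array([[ 0.9007977 , -0.43415767,  0.00840365],
       [-0.31728646, -0.67127733, -0.6698627 ],
       [ 0.29646721,  0.60074442, -0.74243743]]), 't': array([-0.39094472,  0.40201215,  0.58551605])} [ 0.30612881 -0.2516155   0.70728733]
top {'fx': 391.45460758717627, 'fy': 391.45460758717627, 'cx': 260.26834376635577, 'cy': 188.62035243250352, 'R': array([[ 3.29082373e-04, -9.99995528e-01,  2.97252655e-03],
       [-9.82577791e-01, -8.75796163e-04, -1.85849716e-01],
       [ 1.85851488e-01, -2.85957871e-03, -9.82573685e-01]]), 't': array([0.25527341, 0.54570106, 0.82113181])} [0.38350117 0.25809828 0.90748209]
```

View pics/scene0.png

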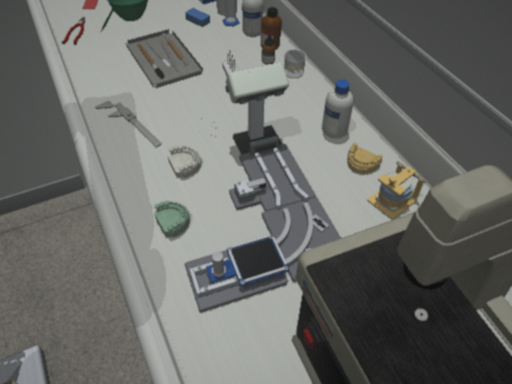

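View pics/top0.png

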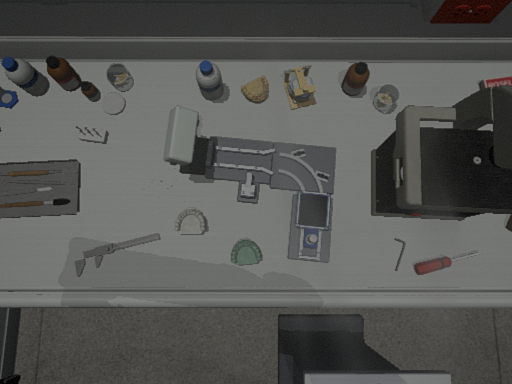

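The scene view shows the green cast at (172,218), the white cast at (184,160), the post at (218,258) and the mat at (258,260). In the top view the green cast is at (247,254), the post at (312,238) and the mat at (313,210), with the dock leg running left at row ~160. I'll enlarge both views to get exact pixels.

```bash
cat > h.py <<'E'
import numpy as np, cv2
from workcell import viewer
def ray(n,uv):
    m=viewer.camera_model(n); R=np.array(m['R']); c=-R.T@m['t']
    d=R.T@np.array([(uv[0]-m['cx'])/m['fx'],(uv[1]-m['cy'])/m['fy'],1.]); return c,d
def onz(n,uv,z):
    c,d=ray(n,uv); return (c+d*(z-c[2])/d[2])[:2]
def tri(a,b):  # scene uv, top uv
    c1,d1=ray('scene',a); c2,d2=ray('top',b)
    s=np.linalg.lstsq(np.c_[d1,-d2],c2-c1,rcond=None)[0]
    p,q=c1+s[0]*d1,c2+s[1]*d2; return (p+q)/2, np.linalg.norm(p-q)
E
python3 - <<'E'
from h import *
for n,(x0,y0,x1,y1) in {'top':(190,130,345,265),'scene':(145,140,335,310)}.items():
    im=cv2.imread(f'pics/{n}0.png'); hsv=cv2.cvtColor(im,cv2.COLOR_BGR2HSV)
    k=800//(x1-x0) if n=='top' else 3.5
    c=cv2.resize(im[y0:y1,x0:x1],None,fx=4,fy=4,interpolation=cv2.INTER_CUBIC)[:600] if n=='top' else cv2.resize(im[y0:y1,x0:x1],None,fx=3.5,fy=3.5,interpolation=cv2.INTER_CUBIC)[:600]
    cv2.imwrite(f'pics/{n}crop.png',np.clip(c*1.3,0,255).astype(np.uint8))
    g=cv2.inRange(hsv,(60,50,40),(90,255,255)); b=cv2.inRange(hsv,(100,120,40),(130,255,255))
    for nm,msk in(('green',g),('blue',b)):
        cs,_=cv2.findContours(msk[y0:y1,x0:x1],0,2,offset=(x0,y0))
        for c in cs:
            if cv2.contourArea(c)>30: print(n,nm,cv2.contourArea(c),cv2.boundingRect(c),cv2.minAreaRect(c))
    # mat: darkest
    g=cv2.cvtColor(im,cv2.COLOR_BGR2GRAY); cs,_=cv2.findContours((g[y0:y1,x0:x1]<45).astype(np.uint8),0,2,offset=(x0,y0))
    for c in cs:
        if cv2.contourArea(c)>200: print(n,'mat',cv2.contourArea(c),cv2.minAreaRect(c),cv2.boxPoints(cv2.minAreaRect(c)).round(1).tolist())
E
```

```text
top mat 496.0 ((202.90386962890625, 156.48077392578125), (22.35723876953125, 37.45818328857422), 11.309932708740234) [[188.3000030517578, 172.6999969482422], [195.60000610351562, 135.89999389648438], [217.5, 140.3000030517578], [210.1999969482422, 177.0]]
scene blue 167.5 (207, 260, 29, 22) ((220.76573181152344, 270.7581787109375), (16.160717010498047, 25.796918869018555), 72.47443389892578)
scene mat 553.0 ((321.0, 286.0), (46.0, 26.0), 90.0) [[308.0, 263.0], [334.0, 263.0], [334.0, 309.0], [308.0, 309.0]]
scene mat 746.5 ((258.0500183105469, 258.1500244140625), (28.776723861694336, 40.47715377807617), 71.56504821777344) [[234.3000030517578, 250.89999389648438], [272.70001220703125, 238.10000610351562], [281.79998779296875, 265.3999938964844], [243.39999389648438, 278.20001220703125]]
```

View pics/topcrop.png

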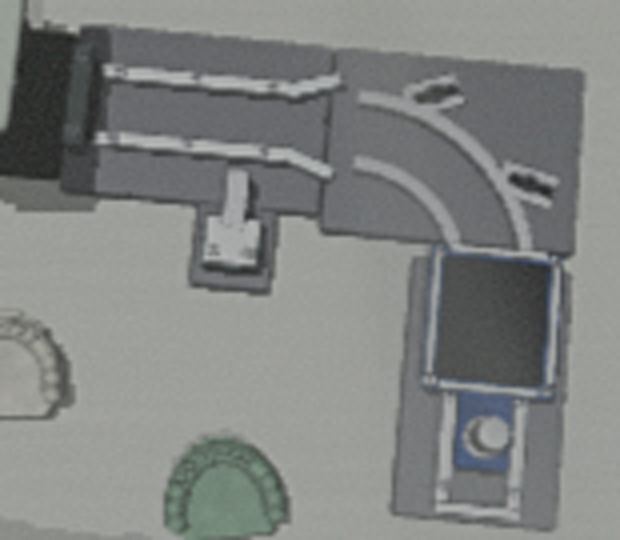

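View pics/scenecrop.png

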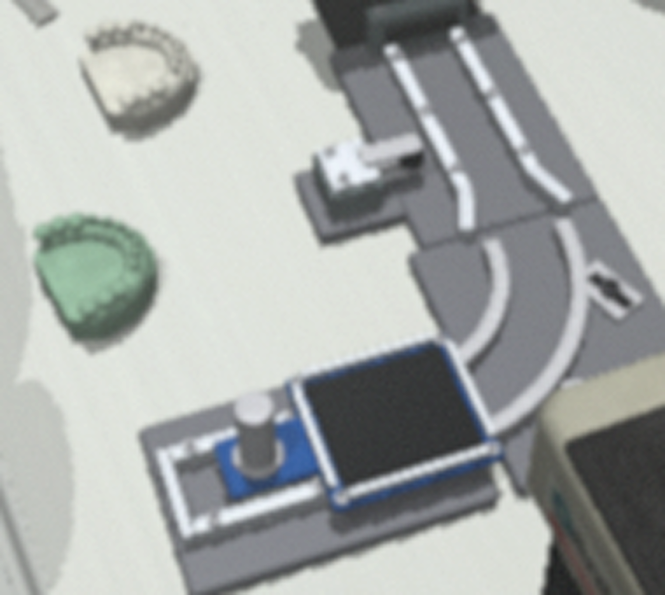

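Post top is at about (312.6,238.4) in the top view and (217.6,255.3) in the scene view. The dock rails are tilted about 0.08 rad, and the green cast's heel faces the robot (image down).

Run:
```python
from h import *
T=lambda x,y:(190+(x+.5)/4-.5,130+(y+.5)/4-.5); S=lambda x,y:(145+(x+.5)/3.5-.5,140+(y+.5)/3.5-.5)
print('post',tri(S(254,404),T(491,434)))
print('rim corners (top cam z=.034)'); 
P=[onz('top',T(*p),.034) for p in((432,250),(560,252),(553,395),(424,388))]; print(np.round(P,4),np.mean(P,0))
Q=[onz('scene',S(*p),.034) for p in((295,382),(445,342),(495,450),(340,498))]; print(np.round(Q,4),np.mean(Q,0))
for nm,ps in {'up':((112,71),(290,91)),'lo':((105,138),(268,154))}.items():
    w=[onz('top',T(*p),.022) for p in ps]; d=w[0]-w[1]; print(nm,np.round(w,4),'yaw',-np.arctan2(d[0],d[1]))
for nm,ps in {'bedL':((391,513),(415,258)),'bedR':((555,528),(573,258)),'bedtop':((110,28),(583,72))}.items():
    w=[onz('top',T(*p),.010) for p in ps]; d=w[1]-w[0]; print(nm,np.round(w,4),np.arctan2(d[1],d[0]))
for n,box in {'top':(225,230,270,272),'scene':(150,195,195,245)}.items():
    im=cv2.imread(f'pics/{n}0.png').astype(int); x0,y0,x1,y1=box; c=im[y0:y1,x0:x1]
    m=((c[:,:,1]-c[:,:,2])>14).astype(np.uint8); cs,_=cv2.findContours(m,0,2,offset=(x0,y0)); k=max(cs,key=cv2.contourArea)
    r=cv2.minAreaRect(k); print(n,cv2.contourArea(k),cv2.boundingRect(k),r)
    for z in(0.0,.015,.03):
        w=np.array([onz(n,p,z) for p in k[:,0]],np.float32); rr=cv2.minAreaRect(w*1000); print(z,np.round(rr[0],1),np.round(rr[1],1),rr[2], (w.min(0)+w.max(0))/2, w.max(0)-w.min(0))
```

```text
post (array([0.43647666, 0.14441502, 0.06978103]), np.float64(0.0033251605201661525))
rim corners (top cam z=.034)
[[0.5407 0.1708]
 [0.5396 0.0983]
 [0.4587 0.1048]
 [0.4625 0.1767]] [0.50037243 0.13764402]
[[0.4678 0.1694]
 [0.5423 0.1594]
 [0.5357 0.0961]
 [0.4611 0.1041]] [0.50171031 0.13223152]
up [[0.6495 0.3557]
 [0.6374 0.2512]] yaw -0.11470825026356835
lo [[0.609  0.3589]
 [0.5995 0.264 ]] yaw -0.0994969327033522
bedL [[0.3941 0.1942]
 [0.5403 0.1784]] -0.10771252431383127
bedR [[0.3859 0.1019]
 [0.5404 0.0864]] -0.09953969804794058
bedtop [[0.6798 0.3588]
 [0.6528 0.0766]] -1.6661448579661318
top 232.5 (236, 246, 22, 19) ((245.83609008789062, 254.6967010498047), (17.473398208618164, 21.094829559326172), 84.80557250976562)
0.0 [401.5 288.2] [39.4 48. ] 5.124599456787109 [0.40078235 0.28675705] [0.04057834 0.04780933]
0.015 [401.2 287.7] [38.8 47.2] 5.124642372131348 [0.4004967  0.28628337] [0.03990763 0.04701906]
0.03 [400.9 287.2] [38.1 46.4] 5.124680995941162 [0.40021104 0.28580967] [0.0392369  0.04622883]
scene 690.0 (155, 201, 34, 32) ((171.90000915527344, 213.80001831054688), (31.752164840698242, 31.304948806762695), 63.43495178222656)
0.0 [412.1 305.6] [57.2 73.8] 2.445255756378174 [0.4119823 0.3051673] [0.05797932 0.07389534]
0.015 [409.8 293.8] [56.  72.3] 2.4456052780151367 [0.40973735 0.29335916] [0.0567497  0.07232818]
0.03 [407.6 282. ] [54.8 70.7] 2.4453232288360596 [0.40749246 0.281551  ] [0.05552009 0.07076101]
```

Run:
```python
from h import *
im=cv2.imread('pics/top0.png'); x0,y0,x1,y1=222,230,272,275; c=im[y0:y1,x0:x1].astype(int)
print(c[20,24],c[34,24],c[5,3])
for t in(4,7,10):
    m=((c[:,:,1]-c[:,:,2])>t).astype(np.uint8); cs,_=cv2.findContours(m,0,2,offset=(x0,y0)); k=max(cs,key=cv2.contourArea)
    print(t,cv2.contourArea(k),cv2.boundingRect(k))
    for z in(.0,.015,.03):
        w=np.array([onz('top',p,z) for p in k[:,0]],np.float32); rr=cv2.minAreaRect(w*1000); print(z,np.round(rr[0],1),np.round(rr[1],1),rr[2],w.min(0),w.max(0))
v=cv2.resize(im[y0-20:y1+5,x0-40:x1],None,fx=8,fy=8,interpolation=cv2.INTER_CUBIC); cv2.imwrite('pics/cast.png',np.clip(v*1.4,0,255).astype(np.uint8))
```

```text
[ 90 101  86] [79 84 77] [121 125 122]
4 588.0 (231, 239, 31, 26)
0.0 [408.8 288.1] [56.5 68.6] 0.028854314237833023 [0.38049242 0.2537339 ] [0.43703926 0.32236436]
0.015 [408.4 287.6] [55.6 67.5] 0.028787802904844284 [0.38054216 0.25380605] [0.4361543 0.3213021]
0.03 [407.9 287.1] [54.7 66.4] 0.02883114106953144 [0.3805919  0.25387818] [0.43526936 0.3202398 ]
7 557.0 (231, 239, 30, 26)
0.0 [408.8 289.2] [56.5 66.3] 0.02885434776544571 [0.38049242 0.25601575] [0.4370381  0.32233226]
0.015 [408.4 288.7] [55.6 65.2] 0.02887611649930477 [0.38054216 0.25605017] [0.43615317 0.32127053]
0.03 [407.9 288.2] [54.7 64.1] 0.028898553922772408 [0.3805919 0.2560846] [0.43526825 0.32020876]
10 515.0 (231, 239, 30, 26)
0.0 [409.1 290.1] [55.3 66.4] 5.124377250671387 [0.38049242 0.2560168 ] [0.4370381  0.32226816]
0.015 [408.7 289.6] [54.4 65.3] 5.124345302581787 [0.38054216 0.25605118] [0.43615317 0.32120746]
0.03 [408.3 289. ] [53.5 64.2] 5.1243205070495605 [0.3805919  0.25608557] [0.43526825 0.3201468 ]
```

View pics/cast.png

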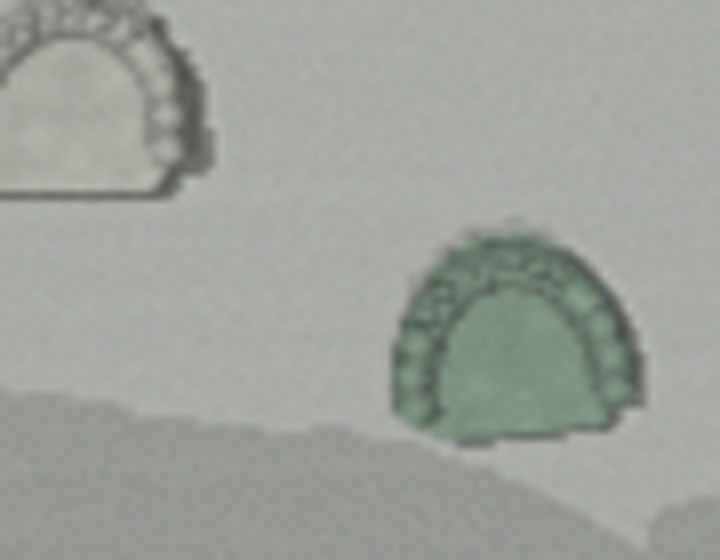

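Heel edge runs (460,443)→(615,425), so the cast's grip line is at about +0.116 rad with its centre near (0.4085, 0.288). I'll check the track frame and bend offset, and compute the approach shift.

```bash
cat >> h.py <<'E'
from scipy.spatial.transform import Rotation as Ro
from workcell import status
YAW=-0.105; O=np.array([.4365,.144])
A=lambda y:np.array([[np.cos(y),-np.sin(y)],[np.sin(y),np.cos(y)]])
w2t=lambda p:A(YAW).T@(np.asarray(p)-O)
t2w=lambda p:O+A(YAW)@np.asarray(p)
def go(xyz,ydeg):
    """rotation about tool z (deg) and shift in tool axes to put TCP at xyz, tool y at world angle ydeg; also residual tilt"""
    o=status.get_obs(); R=Ro.from_quat(o['ee_rot']); M=R.as_matrix()
    cur=np.degrees(np.arctan2(M[1,1],M[0,1])); t=np.radians(ydeg)
    y=np.array([np.cos(t),np.sin(t),0]); z=np.array([0,0,-1.]); T=np.c_[np.cross(y,z),y,z]
    rv=np.degrees((R.inv()*Ro.from_matrix(T)).as_rotvec()); d=M.T@(np.asarray(xyz)-o['position'])
    return 'yaw %.1f'%cur,'turn',np.round(rv,1),'shift',np.round(d,4)
E
python3 - <<'E'
from h import *
T=lambda x,y:(190+(x+.5)/4-.5,130+(y+.5)/4-.5); S=lambda x,y:(145+(x+.5)/3.5-.5,140+(y+.5)/3.5-.5)
f=lambda n,p,z:np.round(w2t(onz(n,p,z))*1000,1)
print('dock rails',[f('top',T(*p),.022) for p in((112,71),(290,91),(105,138),(268,154))])
print('dock rails sc',[f('scene',S(*p),.022) for p in((457,35),(530,160),(392,50),(462,180))])
print('bend exit',[f('top',T(*p),.022) for p in((360,97),(357,162))],[f('scene',S(*p),.022) for p in((566,225),(493,243))])
print('bend pts outer',[f('top',T(*p),.022) for p in((420,107),(480,155),(512,200),(526,245))])
print('stop face',[f('top',T(*p),.035) for p in((106,30),(94,112))])
print('entry bar',[f('top',T(*p),.022) for p in((443,510),(515,515))])
print(go((.4085,.288,.12),6.6))
E
```

```text
dock rails [array([189.6, 232.8]), array([188.6, 127.7]), array([149. , 231.8]), array([149.5, 136.4])]
dock rails sc [array([190.6, 231.9]), array([192.9, 129.8]), array([151.1, 232.8]), array([153.1, 128.7])]
bend exit [array([189.3,  86.5]), array([150.2,  84.5])] [array([193. ,  82.2]), array([152.6,  83.7])]
bend pts outer [array([187. ,  51.1]), array([162. ,  13.8]), array([137.3,  -6.8]), array([111.7, -16.9])]
stop face [array([210.1, 237.6]), array([160.5, 238.2])]
entry bar [array([-42.9,  17.7]), array([-41.4, -22.5])]
('yaw 72.5', 'turn', array([-0.1,  0. , 65.9]), 'shift', array([-0.3028, -0.2269,  0.1249]))
```

play_rows --plan '[0, 0, 20, -0.15, -0.11, 0.06, 1, 0, 0, 66, -0.303, -0.227, 0.125, 1, 0, 0, 66, -0.303, -0.227, 0.125, 1, 0, 0, 66, -0.303, -0.227, 0.125, 1, 0, 0, 66, -0.303, -0.227, 0.125, 1, 0, 0, 66, -0.303, -0.227, 0.125, 1, 0, 0, 66, -0.303, -0.227, 0.125, 1, 0, 0, 66, -0.303, -0.227, 0.125, 1, 0, 0, 66, -0.303, -0.227, 0.125, 1, 0, 0, 66, -0.303, -0.227, 0.125, 1, 0, 0, 66, -0.303, -0.227, 0.125, 1]' --squeeze 25

```text
clock: 1.48
position: [0.4083, 0.2893, 0.1206]
ee_rot: [0.665, 0.747, 0.0, -0.0]
ft_force: [0.7, 0.2, -0.3]
grip_width: 1.001
grasp_force: 0.0
```

play_rows --plan '[0, 0, 0, 0, 0, 0.05, 1, 0, 0, 0, 0, 0, 0.09, 1, 0, 0, 0, 0, 0, 0.1, 1, 0, 0, 0, 0, 0, 0.1, 1, 0, 0, 0, 0, 0, 0.1, 0.6, 0, 0, 0, 0, 0, 0.1, 0.5, 0, 0, 0, 0, 0, 0.1, 0.5, 0, 0, 0, 0, 0, 0.1, 0.5, 0, 0, 0, 0, 0, 0.1, 0.5, 0, 0, 0, 0, 0, 0.1, 0.5]'

```text
clock: 2.72
position: [0.4096, 0.2891, 0.0219]
ee_rot: [0.666, 0.746, 0.001, -0.0]
ft_force: [-1.3, -0.4, 7.0]
grip_width: 0.646
grasp_force: 25.5
```

```bash
sed -i 's/O=np.array(.*/O=np.array([.4275,.145])/' h.py
python3 - <<'E'
from h import *
im=viewer.camera('scene')[:,:,::-1]; v=cv2.resize(im[170:260,120:220],None,fx=6,fy=6,interpolation=cv2.INTER_CUBIC); cv2.imwrite('pics/grip.png',np.clip(v*1.3,0,255).astype(np.uint8))
o=status.get_obs();print(o['position'],o['grip_width'],o['grasp_force'],o['ft_force'])
E
```

```text
[0.40953911 0.28909671 0.02183931] 0.6449260857991562 25.478239915973973 [-1.77085816 -0.4188474   7.34363074]
```

View pics/grip.png

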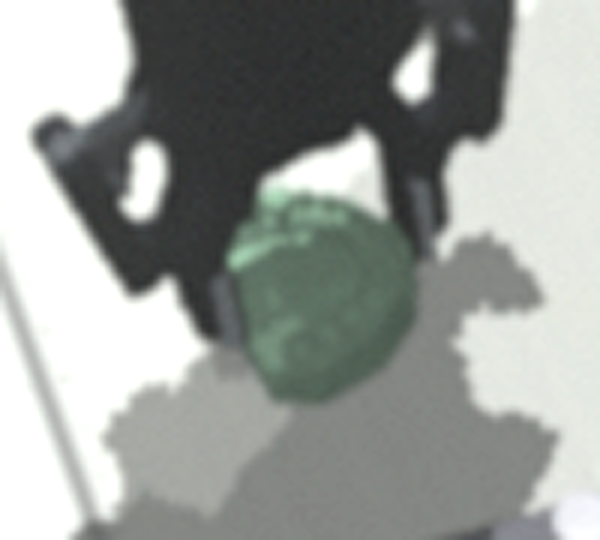

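Cast gripped at 55 mm width, pads either side at (225,300) and (420,230), lying level. Next: lift, and compute the move to the nest.

play_rows --plan '[0, 0, 0, 0, 0, -0.01, 0.5, 0, 0, 0, 0, 0, -0.06, 0.5, 0, 0, 0, 0, 0, -0.1, 0.5, 0, 0, 0, 0, 0, -0.1, 0.5, 0, 0, 0, 0, 0, -0.1, 0.5]'

```text
clock: 3.4
position: [0.4084, 0.2882, 0.1202]
ee_rot: [0.666, 0.746, -0.0, -0.0]
ft_force: [-0.1, 0.3, -1.8]
grip_width: 0.641
grasp_force: 27.5
```

Run:
```python
from h import *
o=status.get_obs();print(o['position'],o['grip_width'],o['grasp_force'],o['ft_force'])
print(go((.5025,.1363,.12),84))
for p in((156,227),): print([np.round(onz('scene',p,z),4) for z in(0,.005,.01,.015)])
```

```text
[0.40841724 0.2881511  0.12016388] 0.640996611368954 27.53804799023783 [-0.10242518  0.31785072 -1.79796662]
('yaw 6.5', 'turn', array([ -0. ,  -0. , -77.5]), 'shift', array([-1.615e-01,  7.630e-02,  1.000e-04]))
[array([0.3762, 0.2897]), array([0.3757, 0.2859]), array([0.3752, 0.282 ]), array([0.3747, 0.2782])]
```

play_rows --plan '[0, 0, -10, -0.03, 0.015, 0, 0.5, 0, 0, -20, -0.06, 0.03, 0, 0.5, 0, 0, -30, -0.09, 0.045, 0, 0.5, 0, 0, -40, -0.12, 0.06, 0, 0.5, 0, 0, -50, -0.15, 0.07, 0, 0.5, 0, 0, -60, -0.1615, 0.0763, 0, 0.5, 0, 0, -70, -0.1615, 0.0763, 0, 0.5, 0, 0, -77.5, -0.1615, 0.0763, 0.02, 0.5, 0, 0, -77.5, -0.1615, 0.0763, 0.04, 0.5, 0, 0, -77.5, -0.1615, 0.0763, 0.04, 0.5, 0, 0, -77.5, -0.1615, 0.0763, 0.04, 0.5]'

```text
clock: 4.78
position: [0.5027, 0.1364, 0.0803]
ee_rot: [0.053, 0.999, -0.0, -0.0]
ft_force: [-0.1, -1.1, -0.1]
grip_width: 0.646
grasp_force: 27.5
```

Run:
```python
from h import *
ims=[]
for n,(x0,y0,x1,y1) in {'top':(270,180,350,260),'scene':(190,200,300,310)}.items():
    im=viewer.camera(n)[:,:,::-1]; ims.append(cv2.resize(im[y0:y1,x0:x1],(400,400),interpolation=cv2.INTER_CUBIC))
cv2.imwrite('pics/pre.png',np.clip(np.hstack(ims)*1.3,0,255).astype(np.uint8))
o=status.get_obs();print(o['position'],o['grip_width'],o['ft_force'],go((.5025,.1363,.051),84))
```

```text
[0.50311076 0.13664301 0.08088922] 0.6500235332427582 [-0.2620209  -0.77235038 -1.16600431] ('yaw 84.0', 'turn', array([ 0.,  0., -0.]), 'shift', array([ 0.0006, -0.0004,  0.0299]))
```

View pics/pre.png

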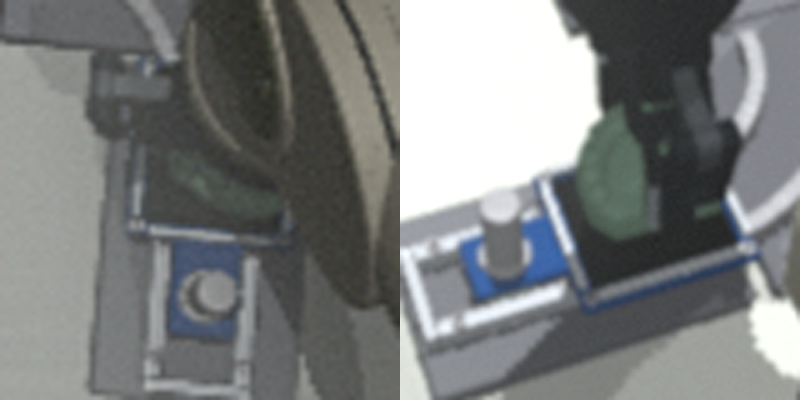

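The cast hangs above the black mat, with its rear edge inside the rear rim in both views. Lowering gently.

play_rows --plan '[0, 0, 0, 0, 0, 0.01, 0.5, 0, 0, 0, 0, 0, 0.018, 0.5, 0, 0, 0, 0, 0, 0.022, 0.5, 0, 0, 0, 0, 0, 0.025, 0.5, 0, 0, 0, 0, 0, 0.027, 0.5, 0, 0, 0, 0, 0, 0.028, 0.5, 0, 0, 0, 0, 0, 0.028, 0.5]'

```text
clock: 5.75
position: [0.5028, 0.1365, 0.0524]
ee_rot: [0.053, 0.999, 0.0, 0.0]
ft_force: [-0.2, 0.3, -1.5]
grip_width: 0.642
grasp_force: 27.6
```

play_rows --plan '[0, 0, 0, 0, 0, 0.0005, 0.5, 0, 0, 0, 0, 0, 0.001, 0.5, 0, 0, 0, 0, 0, 0.0015, 0.5, 0, 0, 0, 0, 0, 0.002, 0.5, 0, 0, 0, 0, 0, 0.002, 0.5]'

```text
clock: 6.38
position: [0.5031, 0.1366, 0.0509]
ee_rot: [0.053, 0.999, 0.0, 0.0]
ft_force: [-2.3, -0.3, 4.8]
grip_width: 0.643
grasp_force: 28.2
```

Contact (~6 N up). Release, then rise straight up.

play_rows --plan '[0, 0, 0, 0, 0, 0, 0.72, 0, 0, 0, 0, 0, 0, 0.78, 0, 0, 0, 0, 0, 0, 0.85, 0, 0, 0, 0, 0, 0, 0.9, 0, 0, 0, 0, 0, -0.02, 0.95, 0, 0, 0, 0, 0, -0.06, 1, 0, 0, 0, 0, 0, -0.1, 1, 0, 0, 0, -0.06, 0, -0.1, 1, 0, 0, 0, -0.06, 0, -0.1, 1]'

```text
clock: 7.5
position: [0.565, 0.1291, 0.1499]
ee_rot: [0.053, 0.999, -0.001, 0.001]
ft_force: [0.1, -0.7, -0.7]
grip_width: 1.003
grasp_force: 0.0
```

Run:
```python
from h import *
ims=[]
for n,(x0,y0,x1,y1) in {'top':(270,180,350,260),'scene':(190,200,300,310)}.items():
    im=viewer.camera(n)[:,:,::-1]; cv2.imwrite(f'pics/{n}1.png',im); ims.append(cv2.resize(im[y0:y1,x0:x1],(400,400),interpolation=cv2.INTER_CUBIC))
cv2.imwrite('pics/placed.png',np.clip(np.hstack(ims)*1.3,0,255).astype(np.uint8))
o=status.get_obs();print(o['position'],o['grip_width'],o['ft_force'])
```

```text
[0.56217269 0.12993885 0.14956376] 1.0028429796083733 [-0.78621681  0.78289823 -0.56090332]
```

View pics/placed.png

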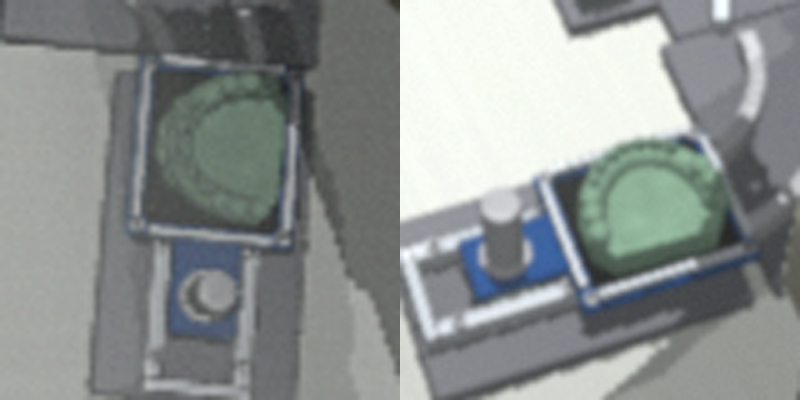

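The green cast lies flat inside the rim with gaps all round (TCP rose by 29.1 mm between pick and place, matching the mat height). Now I'll cage the post loosely between pads fore and aft, so the pushing pad leaves the carrier free sideways.

Run:
```python
from h import *
a=(270+(216+.5)/5-.5,180+(292+.5)/5-.5); b=(190+(502-400+.5)*.275-.5,200+(207+.5)*.275-.5)
print(tri(b,a),onz('top',a,.071),onz('scene',b,.071))
print(w2t(onz('top',a,.071)),w2t(onz('scene',b,.071)))
p=np.array([.4365,.1440])-.002*np.array([.9945,-.105]); print(p,go((*p,.15),-6))
```

```text
(array([0.43676297, 0.14317777, 0.06718123]), np.float64(0.0030428377114494042)) [0.43503118 0.14400286] [0.43749007 0.14061794]
[ 0.0075942  -0.00020232] [ 0.01039432 -0.0033109 ]
[0.434511 0.14421 ] ('yaw 83.9', 'turn', array([-0.1, -0. , 89.9]), 'shift', array([ 0.1285,  0.0007, -0.0003]))
```

play_rows --plan '[0, 0, 10, 0.04, 0, 0, 0.3, 0, 0, 20, 0.08, 0, 0, 0.3, 0, 0, 30, 0.11, 0.001, 0, 0.3, 0, 0, 40, 0.1285, 0.001, 0, 0.3, 0, 0, 50, 0.1285, 0.001, 0, 0.3, 0, 0, 60, 0.1285, 0.001, 0, 0.3, 0, 0, 70, 0.1285, 0.001, 0, 0.3, 0, 0, 80, 0.1285, 0.001, 0, 0.3, 0, 0, 90, 0.1285, 0.001, 0.02, 0.3, 0, 0, 90, 0.1285, 0.001, 0.05, 0.3, 0, 0, 90, 0.1285, 0.001, 0.05, 0.3, 0, 0, 90, 0.1285, 0.001, 0.05, 0.3]'

```text
clock: 9.1
position: [0.4347, 0.1449, 0.1012]
ee_rot: [0.743, 0.669, 0.0, -0.0]
ft_force: [0.7, 0.0, 0.4]
grip_width: 0.304
grasp_force: 0.0
```

Run:
```python
from h import *
ims=[]
for n,(x0,y0,x1,y1) in {'top':(270,180,350,260),'scene':(190,200,300,310)}.items():
    im=viewer.camera(n)[:,:,::-1]; ims.append(cv2.resize(im[y0:y1,x0:x1],(400,400),interpolation=cv2.INTER_CUBIC))
cv2.imwrite('pics/cage.png',np.clip(np.hstack(ims)*1.5,0,255).astype(np.uint8))
o=status.get_obs();print(o['position'],o['grip_width'],o['ft_force'],go((.4345,.1435,.055),-6))
```

```text
[0.43522453 0.14504003 0.10147807] 0.3008811326565891 [ 0.56165758 -0.39066713  0.86451385] ('yaw -6.0', 'turn', array([ 0.1, -0.1, -0. ]), 'shift', array([-0.0017, -0.0006,  0.0465]))
```

View pics/cage.png

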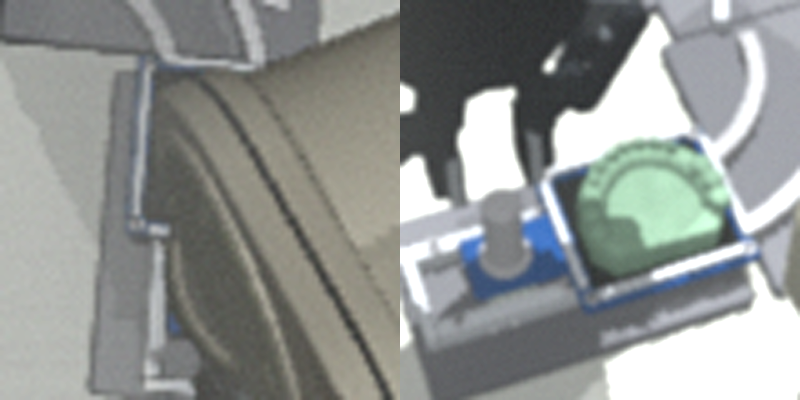

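Scene view shows the pads (450 and 535) straddling the post (502), with the gap a little behind it as intended. The finger outline widens above the tip, so I'll keep the tips near z≈46 mm.

play_rows --plan '[0, 0, 0, -0.0015, 0, 0.008, 0.3, 0, 0, 0, -0.0015, 0, 0.013, 0.3, 0, 0, 0, -0.0015, 0, 0.018, 0.3, 0, 0, 0, -0.0015, 0, 0.023, 0.3, 0, 0, 0, -0.0015, 0, 0.033, 0.3, 0, 0, 0, -0.0015, 0, 0.041, 0.3, 0, 0, 0, -0.0015, 0, 0.041, 0.3]'

```text
clock: 10.07
position: [0.4341, 0.1429, 0.0585]
ee_rot: [0.743, 0.669, -0.001, -0.0]
ft_force: [0.2, 0.3, -0.5]
grip_width: 0.3
grasp_force: 0.0
```

Run:
```python
from h import *
im=viewer.camera('scene')[:,:,::-1]; cv2.imwrite('pics/cage2.png',np.clip(cv2.resize(im[200:310,190:300],(600,600),interpolation=cv2.INTER_CUBIC)*1.5,0,255).astype(np.uint8))
o=status.get_obs();print(o['position'],o['grip_width'],o['ft_force'])
```

```text
[0.43442587 0.14306096 0.0589615 ] 0.2980358561309428 [1.07618146 0.13986228 0.54435443]
```

View pics/cage2.png

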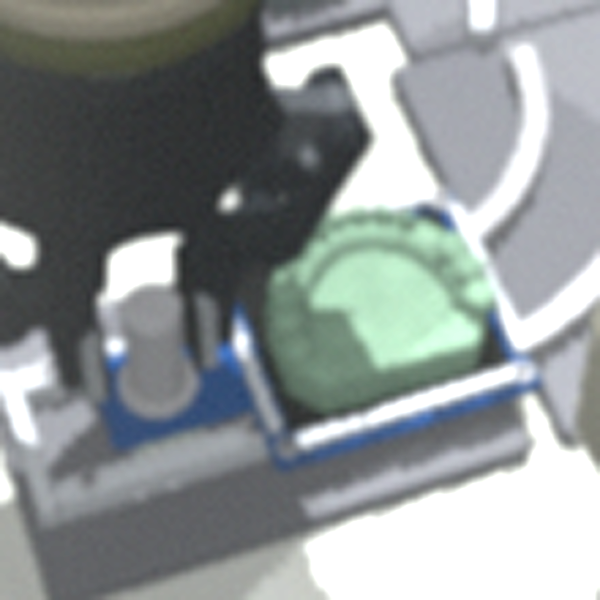

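The post stands cleanly between the pads at (150,350), and the knuckle clears the cast. Tool y points along the track and tool x to the left. First a short feeling push.

play_rows --plan '[0, 0, 0, 0.001, 0.002, 0, 0.3, 0, 0, 0, 0.001, 0.004, 0, 0.3, 0, 0, 0, 0.001, 0.006, 0, 0.3, 0, 0, 0, 0.001, 0.008, 0, 0.3, 0, 0, 0, 0.001, 0.01, 0, 0.3, 0, 0, 0, 0.001, 0.0125, 0, 0.3, 0, 0, 0, 0.001, 0.015, 0, 0.3, 0, 0, 0, 0.001, 0.0175, 0, 0.3, 0, 0, 0, 0.001, 0.02, 0, 0.3]'

```text
clock: 11.25
position: [0.4548, 0.1421, 0.0593]
ee_rot: [0.743, 0.669, 0.0, -0.0]
ft_force: [-0.6, 0.5, -0.1]
grip_width: 0.303
grasp_force: 0.5
```

```bash
cat >> h.py <<'E'
def where():
    o=status.get_obs(); M=Ro.from_quat(o['ee_rot']).as_matrix()
    print('t %.2f'%o['clock'],'TCP track mm',np.round(w2t(o['position'][:2])*1000,1),'z %.4f'%o['position'][2],'yaw_t %.1f'%(np.degrees(np.arctan2(M[1,1],M[0,1])-YAW)),'F track',np.round(A(YAW).T@o['ft_force'][:2],1),'Fz %.1f'%o['ft_force'][2])
def mat():
    """centre of blue+green+mat region is unreliable under the arm: report green centroid in both views at z=.045"""
    for n in('top','scene'):
        c=viewer.camera(n).astype(int); m=((c[:,:,1]-c[:,:,0]>7)&(c[:,:,1]-c[:,:,2]>0)).astype(np.uint8)
        m[:120]=0; k,_,s,ce=cv2.connectedComponentsWithStats(m); i=1+np.argmax(s[1:,4]); print(n,s[i,4],np.round(w2t(onz(n,ce[i],.045))*1000,1))
E
python3 -c "
from h import *
where();mat()"
```

```text
t 11.25 TCP track mm [27.4 -0.1] z 0.0593 yaw_t -0.0 F track [-0.7  0.4] Fz -0.1
top 1 [171.9 292.8]
scene 1204 [89.9 -8.1]
```

play_rows --plan '[0, 0, 0, 0, 0.003, 0, 0.3, 0, 0, 0, 0, 0.006, 0, 0.3, 0, 0, 0, 0, 0.009, 0, 0.3, 0, 0, 0, 0, 0.012, 0, 0.3, 0, 0, 0, 0, 0.015, 0, 0.3, 0, 0, 0, 0, 0.018, 0, 0.3, 0, 0, 0, 0, 0.021, 0, 0.3, 0, 0, 0, 0, 0.024, 0, 0.3, 0, 0, 0, 0, 0.027, 0, 0.3, 0, 0, 0, 0, 0.03, 0, 0.3]'

```text
clock: 12.6
position: [0.4846, 0.1389, 0.0593]
ee_rot: [0.743, 0.669, 0.0, -0.0]
ft_force: [-1.5, 0.2, 0.5]
grip_width: 0.306
grasp_force: 0.5
```

```bash
python3 -c "
from h import *
where();mat()"
```

```text
t 12.60 TCP track mm [57.5 -0.1] z 0.0593 yaw_t -0.0 F track [-1.5  0. ] Fz 0.5
top 9 [108.6  26.2]
scene 1131 [120.2  -5.7]
```

play_rows --plan '[0, 0, 0, 0, 0.003, 0, 0.3, 0, 0, 0, 0, 0.006, 0, 0.3, 0, 0, 0, 0, 0.009, 0, 0.3, 0, 0, 0, 0, 0.012, 0, 0.3, 0, 0, 0, 0, 0.015, 0, 0.3, 0, 0, 0, 0, 0.018, 0, 0.3, 0, 0, 0, 0, 0.021, 0, 0.3, 0, 0, 0, 0, 0.024, 0, 0.3, 0, 0, 0, 0, 0.027, 0, 0.3, 0, 0, 0, 0, 0.03, 0, 0.3, 0, 0, 0, 0, 0.032, 0, 0.3]'

```text
clock: 14.08
position: [0.5164, 0.1355, 0.0593]
ee_rot: [0.743, 0.669, -0.0, 0.0]
ft_force: [-1.8, -0.4, 0.4]
grip_width: 0.298
grasp_force: 0.6
```

```bash
cat >> h.py <<'E'
def arc(ths,lag=.0037):
    """rows (turn z, dx, dy in current tool axes) for tool behind post, post at bend angle th (deg); >90 means mm beyond, in the dock leg"""
    o=status.get_obs(); p=o['position'][:2]; M=Ro.from_quat(o['ee_rot']).as_matrix(); cur=np.degrees(np.arctan2(M[1,1],M[0,1]))
    for th in ths:
        t=np.radians(min(th,90)); post=np.array([.095+.085*np.sin(t),.085-.085*np.cos(t)+max(0,th-90)*.001])
        w=t2w(post-lag*np.array([np.cos(t),np.sin(t)])); d=M.T[:2,:2]@(w-p)
        print(th,np.round(-(min(th,90)+np.degrees(YAW)-cur),1),np.round(d,4))
E
python3 -c "
from h import *
where();mat();arc(range(0,49,3))"
```

```text
t 14.07 TCP track mm [89.5 -0.2] z 0.0593 yaw_t -0.0 F track [-1.7 -0.6] Fz 0.4
top 141 [148.4  32.8]
scene 838 [153.5   4.2]
0 -0.0 [0.0001 0.0017]
3 -3.0 [0.     0.0061]
6 -6.0 [0.0002 0.0106]
9 -9.0 [0.0006 0.015 ]
12 -12.0 [0.0012 0.0194]
15 -15.0 [0.002  0.0238]
18 -18.0 [0.0031 0.0281]
21 -21.0 [0.0044 0.0324]
24 -24.0 [0.0059 0.0366]
27 -27.0 [0.0077 0.0407]
30 -30.0 [0.0096 0.0447]
33 -33.0 [0.0118 0.0486]
36 -36.0 [0.0142 0.0523]
39 -39.0 [0.0167 0.056 ]
42 -42.0 [0.0195 0.0595]
45 -45.0 [0.0224 0.0629]
48 -48.0 [0.0255 0.0661]
```

play_rows --plan '[0, 0, 0, 0, 0.0017, 0, 0.3, 0, 0, -2, 0, 0.004, 0, 0.3, 0, 0, -3, 0, 0.006, 0, 0.3, 0, 0, -4.5, 0.0001, 0.0084, 0, 0.3, 0, 0, -6, 0.0002, 0.0106, 0, 0.3, 0, 0, -7.5, 0.0004, 0.0128, 0, 0.3, 0, 0, -9, 0.0006, 0.015, 0, 0.3, 0, 0, -10.5, 0.0009, 0.0172, 0, 0.3, 0, 0, -12, 0.0012, 0.0194, 0, 0.3, 0, 0, -13.5, 0.0016, 0.0216, 0, 0.3, 0, 0, -15, 0.002, 0.0238, 0, 0.3, 0, 0, -16.5, 0.0026, 0.026, 0, 0.3, 0, 0, -18, 0.0031, 0.0281, 0, 0.3, 0, 0, -20, 0.004, 0.031, 0, 0.3]'

```text
clock: 15.92
position: [0.5477, 0.1363, 0.0593]
ee_rot: [0.615, 0.789, 0.0, -0.0]
ft_force: [-2.0, 0.1, -0.3]
grip_width: 0.3
grasp_force: 0.6
```

```bash
python3 -c "
from h import *
where();mat();arc(range(20,66,3))"
```

```text
t 15.93 TCP track mm [120.4   4. ] z 0.0593 yaw_t 20.1 F track [-2.  -0.1] Fz -0.3
top 356 [173.4  45.9]
scene 517 [179.9  25.7]
20 0.1 [-0.0002 -0.0002]
23 -2.9 [-0.0002  0.0042]
26 -5.9 [-0.0001  0.0087]
29 -8.9 [0.0003 0.0131]
32 -11.9 [0.0009 0.0175]
35 -14.9 [0.0017 0.0219]
38 -17.9 [0.0028 0.0262]
41 -20.9 [0.0041 0.0305]
44 -23.9 [0.0056 0.0347]
47 -26.9 [0.0074 0.0388]
50 -29.9 [0.0093 0.0428]
53 -32.9 [0.0115 0.0467]
56 -35.9 [0.0138 0.0505]
59 -38.9 [0.0164 0.0541]
62 -41.9 [0.0191 0.0576]
65 -44.9 [0.022 0.061]
```

play_rows --plan '[0, 0, -1.5, -0.0002, 0.002, 0, 0.3, 0, 0, -3, -0.0002, 0.0042, 0, 0.3, 0, 0, -4.5, -0.0001, 0.0065, 0, 0.3, 0, 0, -6, -0.0001, 0.0087, 0, 0.3, 0, 0, -7.5, 0.0001, 0.0109, 0, 0.3, 0, 0, -9, 0.0003, 0.0131, 0, 0.3, 0, 0, -10.5, 0.0006, 0.0153, 0, 0.3, 0, 0, -12, 0.0009, 0.0175, 0, 0.3, 0, 0, -13.5, 0.0013, 0.0197, 0, 0.3, 0, 0, -15, 0.0017, 0.0219, 0, 0.3, 0, 0, -16.5, 0.0022, 0.024, 0, 0.3, 0, 0, -18, 0.0028, 0.0262, 0, 0.3]'

```text
clock: 17.52
position: [0.5724, 0.1454, 0.0593]
ee_rot: [0.484, 0.875, 0.0, 0.0]
ft_force: [-0.7, -0.3, 1.1]
grip_width: 0.306
grasp_force: 0.6
```

```bash
python3 -c "
from h import *
where();mat();arc(range(38,87,3))"
```

```text
t 17.52 TCP track mm [144.1  15.6] z 0.0593 yaw_t 38.1 F track [-0.7 -0.4] Fz 1.1
top 399 [181.1  69.6]
scene 217 [193.   46.4]
38 0.1 [-0.0002  0.0001]
41 -2.9 [-0.0002  0.0046]
44 -5.9 [-0.0001  0.009 ]
47 -8.9 [0.0003 0.0135]
50 -11.9 [0.0009 0.0179]
53 -14.9 [0.0018 0.0223]
56 -17.9 [0.0028 0.0266]
59 -20.9 [0.0041 0.0308]
62 -23.9 [0.0057 0.035 ]
65 -26.9 [0.0074 0.0391]
68 -29.9 [0.0093 0.0431]
71 -32.9 [0.0115 0.047 ]
74 -35.9 [0.0139 0.0508]
77 -38.9 [0.0164 0.0545]
80 -41.9 [0.0191 0.058 ]
83 -44.9 [0.0221 0.0613]
86 -47.9 [0.0252 0.0645]
```

play_rows --plan '[0, 0, -1, -0.0002, 0.0015, 0, 0.3, 0, 0, -2, -0.0002, 0.003, 0, 0.3, 0, 0, -3, -0.0002, 0.0046, 0, 0.3, 0, 0, -4, -0.0002, 0.006, 0, 0.3, 0, 0, -5, -0.0001, 0.0075, 0, 0.3, 0, 0, -6, 0, 0.009, 0, 0.3, 0, 0, -7, 0.0001, 0.0105, 0, 0.3, 0, 0, -8, 0.0002, 0.012, 0, 0.3, 0, 0, -9, 0.0003, 0.0135, 0, 0.3]'

```text
clock: 18.75
position: [0.5836, 0.1528, 0.0593]
ee_rot: [0.414, 0.91, 0.0, -0.0]
ft_force: [-0.8, -0.3, 0.8]
grip_width: 0.3
grasp_force: 0.6
```

```bash
python3 -c "
from h import *
where();mat();arc(range(47,92,3))"
```

```text
t 18.75 TCP track mm [154.5  24.1] z 0.0593 yaw_t 47.1 F track [-0.7 -0.4] Fz 0.8
top 444 [181.8  84.8]
scene 89 [194.9  54.1]
47 0.0 [-0.      0.0001]
50 -3.0 [-0.0001  0.0045]
53 -6.0 [0.0001 0.009 ]
56 -9.0 [0.0004 0.0134]
59 -12.0 [0.0011 0.0178]
62 -15.0 [0.0019 0.0222]
65 -18.0 [0.003  0.0265]
68 -21.0 [0.0043 0.0308]
71 -24.0 [0.0058 0.035 ]
74 -27.0 [0.0075 0.0391]
77 -30.0 [0.0095 0.0431]
80 -33.0 [0.0117 0.047 ]
83 -36.0 [0.014  0.0508]
86 -39.0 [0.0166 0.0544]
89 -42.0 [0.0193 0.0579]
```

play_rows --plan '[0, 0, -1, 0, 0.0015, 0, 0.3, 0, 0, -2, 0, 0.003, 0, 0.3, 0, 0, -3, -0.0001, 0.0045, 0, 0.3, 0, 0, -4, -0.0001, 0.006, 0, 0.3, 0, 0, -5, 0, 0.0075, 0, 0.3, 0, 0, -6, 0.0001, 0.009, 0, 0.3, 0, 0, -7, 0.0002, 0.0105, 0, 0.3, 0, 0, -8, 0.0003, 0.012, 0, 0.3, 0, 0, -9, 0.0004, 0.0134, 0, 0.3, 0, 0, -10, 0.0006, 0.0149, 0, 0.3]'

```text
clock: 20.1
position: [0.5945, 0.163, 0.0593]
ee_rot: [0.333, 0.943, 0.0, 0.0]
ft_force: [-0.5, -0.1, -1.2]
grip_width: 0.3
grasp_force: 0.5
```

```bash
python3 -c "
from h import *
where();mat();arc(range(57,102,3))"
```

```text
t 20.10 TCP track mm [164.2  35.5] z 0.0593 yaw_t 57.1 F track [-0.4 -0.1] Fz -1.2
top 454 [183.6 100.7]
scene 233 [165.1  97.6]
57 0.0 [-0.  0.]
60 -3.0 [-0.0001  0.0045]
63 -6.0 [0.     0.0089]
66 -9.0 [0.0004 0.0133]
69 -12.0 [0.001  0.0178]
72 -15.0 [0.0019 0.0221]
75 -18.0 [0.003  0.0265]
78 -21.0 [0.0043 0.0307]
81 -24.0 [0.0058 0.0349]
84 -27.0 [0.0075 0.039 ]
87 -30.0 [0.0095 0.043 ]
90 -33.0 [0.0116 0.0469]
93 -33.0 [0.0133 0.0494]
96 -33.0 [0.0149 0.0519]
99 -33.0 [0.0165 0.0545]
```

play_rows --plan '[0, 0, -1, 0, 0.0015, 0, 0.3, 0, 0, -2, 0, 0.003, 0, 0.3, 0, 0, -3, -0.0001, 0.0045, 0, 0.3, 0, 0, -4, 0, 0.006, 0, 0.3, 0, 0, -5, 0, 0.0075, 0, 0.3, 0, 0, -6, 0, 0.0089, 0, 0.3, 0, 0, -7, 0.0001, 0.0104, 0, 0.3, 0, 0, -8, 0.0002, 0.0119, 0, 0.3, 0, 0, -9, 0.0004, 0.0133, 0, 0.3, 0, 0, -10, 0.0006, 0.0148, 0, 0.3, 0, 0, -11, 0.0008, 0.0163, 0, 0.3, 0, 0, -12, 0.001, 0.0178, 0, 0.3]'

```text
clock: 21.7
position: [0.6049, 0.1775, 0.0593]
ee_rot: [0.233, 0.972, 0.0, -0.0]
ft_force: [-1.0, -2.8, -0.1]
grip_width: 0.299
grasp_force: 0.7
```

```bash
python3 -c "
from h import *
where();mat();arc(range(69,117,3))"
```

```text
t 21.70 TCP track mm [173.   50.9] z 0.0593 yaw_t 69.1 F track [-0.7 -2.9] Fz -0.1
top 432 [183.9 118.5]
scene 424 [172.7 111.9]
69 0.0 [ 0.     -0.0001]
72 -3.0 [-0.0001  0.0044]
75 -6.0 [0.0001 0.0088]
78 -9.0 [0.0005 0.0133]
81 -12.0 [0.0011 0.0177]
84 -15.0 [0.0019 0.0221]
87 -18.0 [0.003  0.0264]
90 -21.0 [0.0043 0.0306]
93 -21.0 [0.0054 0.0334]
96 -21.0 [0.0064 0.0362]
99 -21.0 [0.0075 0.039 ]
102 -21.0 [0.0086 0.0419]
105 -21.0 [0.0097 0.0447]
108 -21.0 [0.0107 0.0475]
111 -21.0 [0.0118 0.0503]
114 -21.0 [0.0129 0.0531]
```

play_rows --plan '[0, 0, -1, 0, 0.0013, 0, 0.3, 0, 0, -2, 0, 0.0027, 0, 0.3, 0, 0, -3, 0, 0.004, 0, 0.3, 0, 0, -4, 0, 0.0053, 0, 0.3, 0, 0, -5, 0, 0.0066, 0, 0.3, 0, 0, -6, 0.0001, 0.0079, 0, 0.3]'

```text
clock: 22.55
position: [0.6084, 0.1846, 0.0593]
ee_rot: [0.182, 0.983, 0.0, 0.0]
ft_force: [-0.7, -2.1, 0.8]
grip_width: 0.3
grasp_force: 0.6
```

```bash
python3 -c "
from h import *
where();mat();arc(range(75,120,3))"
```

```text
t 22.55 TCP track mm [175.8  58.3] z 0.0593 yaw_t 75.1 F track [-0.5 -2.2] Fz 0.8
top 442 [180.3 126.4]
scene 515 [172.6 120.4]
75 0.0 [-0.0001  0.001 ]
78 -3.0 [-0.0002  0.0055]
81 -6.0 [-0.0001  0.0099]
84 -9.0 [0.0003 0.0144]
87 -12.0 [0.0009 0.0188]
90 -15.0 [0.0018 0.0232]
93 -15.0 [0.0026 0.0261]
96 -15.0 [0.0033 0.029 ]
99 -15.0 [0.0041 0.0319]
102 -15.0 [0.0049 0.0348]
105 -15.0 [0.0057 0.0377]
108 -15.0 [0.0064 0.0406]
111 -15.0 [0.0072 0.0435]
114 -15.0 [0.008  0.0464]
117 -15.0 [0.0088 0.0493]
```

play_rows --plan '[0, 0, -1, 0, 0.0015, 0, 0.3, 0, 0, -2, -0.0001, 0.003, 0, 0.3, 0, 0, -3, -0.0001, 0.0045, 0, 0.3, 0, 0, -4, -0.0001, 0.006, 0, 0.3, 0, 0, -5, -0.0001, 0.0075, 0, 0.3, 0, 0, -6, 0, 0.009, 0, 0.3, 0, 0, -7, 0, 0.0105, 0, 0.3, 0, 0, -8, 0.0001, 0.012, 0, 0.3, 0, 0, -9, 0.0002, 0.0135, 0, 0.3, 0, 0, -10, 0.0004, 0.015, 0, 0.3]'

```text
clock: 23.9
position: [0.6134, 0.1986, 0.0593]
ee_rot: [0.096, 0.995, -0.0, -0.0]
ft_force: [-0.4, -2.6, 1.0]
grip_width: 0.298
grasp_force: 1.3
```

```bash
python3 -c "
from h import *
where();mat();arc(range(84,129,3))"
```

```text
t 23.90 TCP track mm [179.3  72.8] z 0.0593 yaw_t 85.1 F track [-0.1 -2.6] Fz 1.0
top 415 [178.6 142. ]
scene 489 [172. 135.]
84 1.0 [ 0.     -0.0007]
87 -2.0 [-0.0002  0.0038]
90 -5.0 [-0.0001  0.0082]
93 -5.0 [0.0002 0.0112]
96 -5.0 [0.0004 0.0142]
99 -5.0 [0.0007 0.0172]
102 -5.0 [0.001  0.0202]
105 -5.0 [0.0012 0.0232]
108 -5.0 [0.0015 0.0261]
111 -5.0 [0.0017 0.0291]
114 -5.0 [0.002  0.0321]
117 -5.0 [0.0023 0.0351]
120 -5.0 [0.0025 0.0381]
123 -5.0 [0.0028 0.0411]
126 -5.0 [0.003  0.0441]
```

play_rows --plan '[0, 0, -1, 0, 0.0015, 0, 0.3, 0, 0, -2, -0.0001, 0.003, 0, 0.3, 0, 0, -3, -0.0001, 0.0045, 0, 0.3, 0, 0, -4, -0.0001, 0.006, 0, 0.3, 0, 0, -5, 0, 0.0075, 0, 0.3, 0, 0, -5, 0.0001, 0.009, 0, 0.3, 0, 0, -5, 0.0002, 0.0105, 0, 0.3, 0, 0, -5, 0.0003, 0.012, 0, 0.3, 0, 0, -5, 0.0004, 0.0135, 0, 0.3, 0, 0, -5, 0.0005, 0.015, 0, 0.3, 0, 0, -5, 0.0006, 0.0165, 0, 0.3, 0, 0, -5, 0.0007, 0.018, 0, 0.3]'

```text
clock: 25.5
position: [0.6161, 0.2166, 0.0593]
ee_rot: [0.053, 0.999, 0.0, 0.0]
ft_force: [0.2, -2.2, 0.3]
grip_width: 0.3
grasp_force: 1.2
```

```bash
python3 -c "
from h import *
where();mat()"
```

```text
t 25.50 TCP track mm [180.1  91. ] z 0.0593 yaw_t 90.0 F track [ 0.4 -2.2] Fz 0.3
top 389 [177.8 160.9]
scene 458 [170.9 152.4]
```

play_rows --plan '[0, 0, 0, 0, 0.0015, 0, 0.3, 0, 0, 0, 0, 0.003, 0, 0.3, 0, 0, 0, 0, 0.0045, 0, 0.3, 0, 0, 0, 0, 0.006, 0, 0.3, 0, 0, 0, 0, 0.0075, 0, 0.3, 0, 0, 0, 0, 0.009, 0, 0.3, 0, 0, 0, 0, 0.0105, 0, 0.3, 0, 0, 0, 0, 0.012, 0, 0.3, 0, 0, 0, 0, 0.0135, 0, 0.3, 0, 0, 0, 0, 0.015, 0, 0.3, 0, 0, 0, 0, 0.0165, 0, 0.3, 0, 0, 0, 0, 0.018, 0, 0.3, 0, 0, 0, 0, 0.0195, 0, 0.3, 0, 0, 0, 0, 0.021, 0, 0.3, 0, 0, 0, 0, 0.0225, 0, 0.3, 0, 0, 0, 0, 0.024, 0, 0.3, 0, 0, 0, 0, 0.0255, 0, 0.3]'

```text
clock: 27.72
position: [0.6187, 0.2418, 0.0592]
ee_rot: [0.053, 0.999, -0.0, -0.0]
ft_force: [-1.4, -3.9, 1.3]
grip_width: 0.299
grasp_force: 1.7
```

```bash
python3 -c "
from h import *
where();mat()"
```

```text
t 27.73 TCP track mm [180.  116.3] z 0.0592 yaw_t 90.0 F track [-1. -4.] Fz 1.3
top 380 [177.1 186.2]
scene 427 [171.1 178.8]
```

play_rows --plan '[0, 0, 0, 0, 0.0007, 0, 0.3, 0, 0, 0, 0, 0.0014, 0, 0.3, 0, 0, 0, 0, 0.0021, 0, 0.3, 0, 0, 0, 0, 0.0028, 0, 0.3, 0, 0, 0, 0, 0.0035, 0, 0.3, 0, 0, 0, 0, 0.0042, 0, 0.3, 0, 0, 0, 0, 0.0049, 0, 0.3, 0, 0, 0, 0, 0.0056, 0, 0.3]'

```text
clock: 28.82
position: [0.6194, 0.2474, 0.0593]
ee_rot: [0.053, 0.999, 0.0, 0.0]
ft_force: [-2.3, -2.7, 1.0]
grip_width: 0.297
grasp_force: 1.8
```

play_rows --plan '[0, 0, 0, 0, 0.0006, 0, 0.3, 0, 0, 0, 0, 0.0012, 0, 0.3, 0, 0, 0, 0, 0.0018, 0, 0.3, 0, 0, 0, 0, 0.0024, 0, 0.3]'

```text
clock: 29.32
position: [0.6196, 0.2498, 0.0593]
ee_rot: [0.053, 0.999, 0.0, 0.0]
ft_force: [-1.7, -3.3, 0.5]
grip_width: 0.303
grasp_force: 1.9
```

play_rows --plan '[0, 0, 0, 0, 0.0005, 0, 0.3, 0, 0, 0, 0, 0.001, 0, 0.3, 0, 0, 0, 0, 0.0015, 0, 0.3, 0, 0, 0, 0, 0.002, 0, 0.3]'

```text
clock: 29.82
position: [0.6199, 0.2519, 0.0593]
ee_rot: [0.052, 0.999, 0.0, 0.0]
ft_force: [-1.2, -3.2, 0.4]
grip_width: 0.298
grasp_force: 1.5
```

```bash
python3 -c "
from h import *
where();mat()"
```

```text
t 29.82 TCP track mm [180.1 126.5] z 0.0593 yaw_t 90.0 F track [-0.9 -3.3] Fz 0.4
top 373 [177.7 196.6]
scene 410 [171.2 188.6]
```

play_rows --plan '[0, 0, 0, 0, 0.0005, 0, 0.3, 0, 0, 0, 0, 0.001, 0, 0.3, 0, 0, 0, 0, 0.0015, 0, 0.3]'

```text
clock: 30.3
position: [0.62, 0.2535, 0.0594]
ee_rot: [0.052, 0.999, 0.0, 0.0]
ft_force: [-2.0, -2.0, -0.8]
grip_width: 0.297
grasp_force: 1.0
```

play_rows --plan '[0, 0, 0, 0, 0.0005, 0, 0.3, 0, 0, 0, 0, 0.001, 0, 0.3, 0, 0, 0, 0, 0.0015, 0, 0.3]'

```text
clock: 30.68
position: [0.6202, 0.255, 0.0593]
ee_rot: [0.052, 0.999, 0.0, 0.0]
ft_force: [-1.3, -1.2, -1.2]
grip_width: 0.301
grasp_force: 0.7
```

Force is falling as the roller starts to drop in; keep going in small steps.

play_rows --plan '[0, 0, 0, 0, 0.0005, 0, 0.3, 0, 0, 0, 0, 0.001, 0, 0.3, 0, 0, 0, 0, 0.001, 0, 0.3]'

```text
clock: 31.05
position: [0.6203, 0.256, 0.0594]
ee_rot: [0.052, 0.999, 0.0, 0.0]
ft_force: [0.7, -0.8, 0.1]
grip_width: 0.301
grasp_force: 0.2
```

play_rows --plan '[0, 0, 0, 0, 0.0005, 0, 0.3, 0, 0, 0, 0, 0.001, 0, 0.3, 0, 0, 0, 0, 0.001, 0, 0.3]'

```text
clock: 31.42
position: [0.6204, 0.2569, 0.0594]
ee_rot: [0.052, 0.999, 0.0, 0.0]
ft_force: [-0.5, -0.6, -0.5]
grip_width: 0.301
grasp_force: 0.1
```

```bash
python3 -c "
from h import *
where();mat()"
```

```text
t 31.43 TCP track mm [180.1 131.5] z 0.0594 yaw_t 90.0 F track [-0.4 -0.7] Fz -0.5
top 374 [176.  201.1]
scene 436 [170.8 193.7]
```

play_rows --plan '[0, 0, 0, 0, 0.0006, 0, 0.3, 0, 0, 0, 0, 0.0012, 0, 0.3, 0, 0, 0, 0, 0.0018, 0, 0.3, 0, 0, 0, 0, 0.0018, 0, 0.3]'

```text
clock: 32.02
position: [0.6205, 0.2587, 0.0593]
ee_rot: [0.052, 0.999, 0.0, 0.0]
ft_force: [-0.3, 0.2, 0.7]
grip_width: 0.3
grasp_force: 0.0
```

play_rows --plan '[0, 0, 0, 0, 0.0005, 0, 0.3, 0, 0, 0, 0, 0.001, 0, 0.3, 0, 0, 0, 0, 0.001, 0, 0.3]'

```text
clock: 32.4
position: [0.6206, 0.2596, 0.0593]
ee_rot: [0.052, 0.999, 0.0, -0.0]
ft_force: [0.4, 0.2, 0.2]
grip_width: 0.299
grasp_force: 0.0
```

```bash
python3 -c "
from h import *
where();mat()"
```

```text
t 32.40 TCP track mm [180.1 134.2] z 0.0593 yaw_t 90.0 F track [0.4 0.3] Fz 0.2
top 376 [176.  203.7]
scene 435 [170.6 195.9]
```

play_rows --plan '[0, 0, 0, 0, 0.0005, 0, 0.3, 0, 0, 0, 0, 0.001, 0, 0.3, 0, 0, 0, 0, 0.0015, 0, 0.3, 0, 0, 0, 0, 0.0015, 0, 0.3]'

```text
clock: 33.0
position: [0.6209, 0.2598, 0.0592]
ee_rot: [0.053, 0.999, -0.001, -0.0]
ft_force: [-1.2, -5.5, 3.1]
grip_width: 0.3
grasp_force: 2.7
```

```bash
python3 -c "
from h import *
where();mat()"
```

```text
t 33.00 TCP track mm [180.3 134.4] z 0.0592 yaw_t 89.9 F track [-0.6 -5.6] Fz 3.1
top 373 [176.  203.4]
scene 440 [170.9 195.9]
```

The carrier is against the stop: the force jumps and there is no more travel. A slight firm push to seat it, then back off.

play_rows --plan '[0, 0, 0, 0, 0.0005, 0, 0.3, 0, 0, 0, 0, 0.001, 0, 0.3, 0, 0, 0, 0, 0.001, 0, 0.3, 0, 0, 0, 0, 0.001, 0, 0.3]'

```text
clock: 33.6
position: [0.6211, 0.2598, 0.0592]
ee_rot: [0.053, 0.999, -0.001, -0.0]
ft_force: [-3.0, -8.2, 3.5]
grip_width: 0.296
grasp_force: 4.0
```

play_rows --plan '[0, 0, 0, 0, -0.001, 0, 0.3, 0, 0, 0, 0, -0.002, 0, 0.3, 0, 0, 0, 0, -0.003, 0, 0.32, 0, 0, 0, 0, -0.004, 0, 0.34, 0, 0, 0, 0, -0.0045, 0, 0.34, 0, 0, 0, 0, -0.0045, 0, 0.34]'

```text
clock: 34.35
position: [0.6204, 0.2577, 0.0593]
ee_rot: [0.052, 0.999, 0.0, 0.0]
ft_force: [-0.6, -0.1, -0.3]
grip_width: 0.338
grasp_force: 0.0
```

```bash
python3 -c "
from h import *
where();mat()"
```

```text
t 34.35 TCP track mm [180.  132.3] z 0.0593 yaw_t 90.0 F track [-0.6 -0.2] Fz -0.3
top 386 [176.2 203.6]
scene 436 [170.8 195.9]
```

play_rows --plan '[0, 0, 0, 0, 0.0015, 0, 0.34, 0, 0, 0, 0, 0.0015, 0, 0.34, 0, 0, 0, 0, 0.0015, -0.01, 0.34, 0, 0, 0, 0, 0.0015, -0.03, 0.34, 0, 0, 0, 0, 0.0015, -0.08, 0.34, 0, 0, 0, 0, -0.04, -0.12, 0.34, 0, 0, 0, 0, -0.1, -0.14, 0.34, 0, 0, 0, 0, -0.12, -0.14, 0.34, 0, 0, 0, 0, -0.12, -0.14, 0.34, 0, 0, 0, 0, -0.12, -0.14, 0.34]'

```text
clock: 35.7
position: [0.6075, 0.1402, 0.1992]
ee_rot: [0.052, 0.999, 0.0, -0.0]
ft_force: [-0.6, 0.7, 0.6]
grip_width: 0.341
grasp_force: 0.0
```

Run:
```python
from h import *
where();mat()
# post top: bright grey disc near expected location; stop/plate gap check with blue plate
for n in('top','scene'):
    im=viewer.camera(n); cv2.imwrite(f'pics/{n}_end.png',im[:,:,::-1])
    M=viewer.camera_model(n); hs=cv2.cvtColor(im,cv2.COLOR_RGB2HSV)
    w=t2w((.18,.13)); X=np.array(M['R'])@np.array([*w,.071])+M['t']; u,v=M['fx']*X[0]/X[2]+M['cx'],M['fy']*X[1]/X[2]+M['cy']
    u0,v0=int(u),int(v); c=im[v0-16:v0+16,u0-16:u0+16].astype(int).min(2); print(n,'expect post',u,v)
    b=(c>np.percentile(c,85)).astype(np.uint8); k,_,s,ce=cv2.connectedComponentsWithStats(b)
    for i in range(1,k):
        if s[i,4]>8: print(s[i,2:],np.round(w2t(onz(n,ce[i]+[u0-16,v0-16],.071))*1000,1))
```

```text
t 35.70 TCP track mm [179.5  14. ] z 0.1992 yaw_t 90.1 F track [-0.6  0.6] Fz 0.6
top 583 [182.7 197.5]
scene 813 [183.  195.3]
top expect post 260.3908277189713 153.78852300519895
[14  3 24] [214.8 145.8]
[ 2 16 16] [168.8 155.1]
[12  4 28] [188.9 113.6]
[ 6  4 19] [177.9 131.7]
[ 5  3 13] [147.8 145.6]
[ 8  2 14] [148.8 127.4]
scene expect post 286.73980027483526 170.33809154725597
[ 7 12 14] [199.7 148.6]
[10 16 83] [210.6 149.2]
[ 8  6 35] [182.  128.9]
[ 4  3 11] [143.7 107.8]
```

The post sits at about (180, 130) mm in the track frame, i.e. home. The cast is centred in the nest and the arm is clear.

```bash
python3 -c "
from workcell import manip
print(manip.hand_in())"
```

```text
the job is handed in; nothing more can be done
None
```

The job is handed in at about 36 s, though no verdict came back: the green cast is flat in the nest, the carrier's post measures within about 2 mm of home with the plate on the stop. The catch roller dropped in, judging by the push force falling away just before the stop (not read directly), and the white cast was never approached.

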